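# Square up and pin plywood blanks in a doubling jig

### The arm

A 6-joint arm with a two-finger parallel gripper is mounted at the origin on the work surface. World frame = base frame: x ahead of the robot, y to its left, z up, the work surface at z = 0. Lengths are in mm, angles in rad, forces in N, time in s.
With the tool pointing down it reaches from about 350 to 775 mm from the base axis. Payload 7.3 kg.
Tool frame: the origin (TCP) lies midway between the tips of the shut fingers; the grasp point (between the pads) lies robot.grip_depth behind it (robot.grip_depth is the distance from the TCP to the grasp point, in mm); z points along the fingers, y is the line along which they close (so a half turn about z gives the same grasp; the last joint's range is limited). The gripper opens to 92 mm and grips with 3 to 60 N. Pads are 19 mm wide; open, the fingers measure 130 mm over their backs; the gripper's body (75 mm by 190 mm) begins 47 mm behind the grasp point.
Start: joints at [0.997, 0.342, 1.524, -0, 1.275, -0.146], TCP at [217.795, 477.713, 226.741] pointing down, gripper open.
Joint ranges: [-2.53, 2.53], [-0.77, 2.02], [0.04, 2.7], [-1, 4.14], [0.28, 2.66], [-3.11, 3.11]. Speed limits (rad/s): [2.57, 2.57, 3.14, 3.14, 3.14, 3.14].

### API

Orientations are given as a rotation vector (axis times angle).
In Python, from plant import robot gives the robot as it stands.
- The arm moves only by the tool carry_out, never from a script. Its argument "commands" is a list of rows, each a list of 4 numbers: the shift along the world's x, y, z normalised to -1 to 1, where 1 is 0.3 m, then the turn about the world's z normalised to -1 to 1, where 1 is pi rad. A call has 1 to 5 rows; each row is the pose to reach, as a shift and turn from the pose commanded when the call began, turning the shorter way round; what a row does not reach only later rows make up. A row lasts 1/10 s, in which the tool goes at most 50 mm and 8.59 degrees, less where a joint would pass 70% of its speed; a pose out of reach is approached as far as the arm can. A call with a number of a shift or a turn outside -1 to 1 is refused whole. A call with a gripper value outside its range is refused whole. "fingers" is the closure, from 0 (fully open) to 1 (shut), set as the call begins (left out, the last holds). The fingers move at their own pace and stop on an object; "grip_force" is the grip in N (left out, the last holds). Time passes only in rows, so rows that repeat a pose let the fingers close. It gives the time, the measured TCP pose, the force, the opening and the grip force at its end, in the units of the state.
- robot.state(): the state, without advancing time (a new reading comes with each control period).
- robot.snapshot(name): name is "scene" or "side" or "wrist"; returns (picture, depth): 384x512x3 uint8, red, green, blue; 384x512 float32, mm along the optical axis (not along the pixel's ray), 0 where there is no reading.
- robot.get_calibration(name): a dict with "fx", "fy", "cx", "cy" (pixels), "dist_coeffs" ([k1, k2, p1, p2, k3] as OpenCV has them; the pictures are not rectified), "R" (3x3) and "t" (3): a world point X has camera coordinates R X + t; the wrist camera has in their place "tool_from_camera" (4x4, takes a point from camera to tool coordinates, whose origin is the TCP and whose axes are the flange's). Camera axes: x right, y down, z forward; pixel columns grow to the right and rows downward; lengths in mm; the calibration is good to about 2 mm. A picture is of the moment at which its call begins: read the wrist's pose just before it. get_calibration takes no time and is no camera call.
- robot.close_job(): hands the job in; it is judged then, once.
Trained networks look in the newest picture that a camera, given by its name, has taken for a name from the list of things; names that differ only in an ending like _2 or _b are one class to them, and where a whole thing is asked for, a point or a joint stands for the part that bears it (a point fixed in the world has none). Each returns a list of dicts, best first, with "p" (0 to 1); they miss things now and then, are a little off and sometimes report something else, mostly with a low value. They report only what shows in the picture. A call takes as long as a camera call.
- robot.cut_out(camera, name): "region" (384x512 bool, what is visible of it) and "position" ([column, row] in pixels, amid what is visible of it).
- robot.mark_of(camera, name): "position" ([column, row] in pixels: a listed point, or the origin of a listed thing).
The state is a dict: "time": time; "joints": joint angles; "qd": joint speeds; "joint_torque": joint torques, N m; "ee_pos": TCP position; "tcp_rot": TCP orientation; "ft_force": force on the tool from outside, world axes, zero at the start; "moment": the same for the moment, N m; "finger_gap": finger opening in mm; "finger_force": force on a finger pad.
Only numpy, scipy, OpenCV 4.12 (cv2) and the standard library are available. Lean on these libraries where they do the work, as an engineer would, in place of code of your own. Each camera call takes 0.05 s, during which the arm holds its last target. There are 200 camera calls.

### The job

Tap the stack of three plywood blanks in the metal jig until their edges are flush and all sit against the fence. Then take the registering pin (the tool with the plain straight round handle) out of the leaning rack and push it upright through the holes of the blanks into the jig's socket, fully home, and let go of it. Leave the ball-handled awl in its rack and the other things on the bench where they are.

Things in the scene. Friction and masses are not known exactly. Their poses are not given: they have to be found in the camera images.
- jig: Fixed jig, metal bed 150 (x) x 106 (y) x 24 mm high. Origin: centre of underside, z up. Fence across its far +x end: inner face x = +60, top z = 46 mm. Side rails (inner faces y = +-41, x from -45 to +60, 11 mm thick, top z = 42 mm) guide the blanks along x. The near -x end is open, with a finger notch through the bed (y = +-27, x from -75 to -34); tap from there toward +x.
- jig_socket (a point): Mouth of the round blind socket in the jig's bed, at x = +25, y = 0, z = 24 mm of the jig: 13.6 mm across, 18 mm deep, vertical.
- blank0: Loose plywood blank, the lowest of the stack of three on the jig's bed: 100 (x) x 80 (y) x 8 mm, 60 g, axes as the jig's. Origin: centre of underside. Square through hole, 16 x 16 mm, at its x = +15, y = 0. Against the fence its origin is at x = +10, z = 24 mm of the jig, its near edge at x = -40 mm.
- blank1: Loose plywood blank, the middle of the stack of three on the jig's bed: 100 (x) x 80 (y) x 8 mm, 60 g, axes as the jig's. Origin: centre of underside. Square through hole, 16 x 16 mm, at its x = +15, y = 0. Against the fence its origin is at x = +10, z = 32 mm of the jig, its near edge at x = -40 mm.
- blank2: Loose plywood blank, the top of the stack of three on the jig's bed: 100 (x) x 80 (y) x 8 mm, 60 g, axes as the jig's. Origin: centre of underside. Square through hole, 16 x 16 mm, at its x = +15, y = 0. Against the fence its origin is at x = +10, z = 40 mm of the jig, its near edge at x = -40 mm.
- rack: Fixed wooden rack 100 (x) x 160 (y) mm, about 80 mm high, on the other side of the bench from the jig. Its upper face leans toward its own -x side (the robot); two holes in it, at y = +42 and -42 mm, lean 28 degrees from vertical and hold one tool each. Origin: centre of underside.
- pin: Registering pin, 115 mm long, 70 g, in either hole of the rack, leaning 28 degrees, only its handle showing. Steel shaft 12 mm thick, 40 mm long with tapered foot; then a plain cylindrical light wooden handle 22 mm thick, 75 mm long. Origin: foot of the shaft; z runs from foot to handle. Fully home, the handle's lower end rests on the top blank and the origin is at z = 8 mm of the jig.
- awl: Awl with the same shaft but a short dark handle ending in a ball 36 mm in diameter (91 mm long in all), in the rack's other hole. Origin: point of its shaft; z along it to the ball. To be left there.
- tin: Bystander: upright tin, 66 mm in diameter, 105 mm high, standing between the jig and the rack. Origin: centre of its underside.
- dish: Bystander: white bowl, 100 mm in diameter, 35 mm high, between the jig and the rack, nearer the robot. Origin: centre of its underside.
- jar: Bystander: black jar, 68 mm in diameter, 75 mm high, behind. Origin: centre of its underside.
- screwdriver: Bystander: screwdriver, 180 mm long, lying behind. Origin: under its middle.

How it is judged:
By the outcome, as a careful person would: the job done as asked, in the order asked, and still so for the second after the job is handed in, with the robot touching nothing.
It also fails if it takes over 61 s, if anything falls off the work surface, if the arm or the gripper's body presses on something with over 40 N, if the wrist force passes 120 N, or if a joint passes its speed limit or range.

## Working session

There is one attempt and no reset: what is moved stays moved. The work goes in short steps, Python scripts to look and compute and a tool call to move; the robot and the scene stay as the last step left them, time stands still between calls to the robot, and variables do not carry over. Pictures are saved under pics/ and viewed, at most 12 in all, crops included, and the job is handed in when it is done.

Besides the shell and the picture viewer there is one more tool, called after "Request:" as a command line: name --pt "numbers of a row" for each row, then --argument value for the rest. carry_out: Moves the arm, as the interface text tells. Scaled input: -1 to 1 covers 0.3 m each way for a shift and pi rad each way for a turn. Its arguments: {"type":"object","properties":{"commands":{"type":"array"},"fingers":{"type":"number"},"grip_force":{"type":"number"}},"required":["commands"]}

```bash
mkdir -p pics; ls; cat > h.py <<'E'
import numpy as np, cv2
from plant import robot
from scipy.spatial.transform import Rotation as Ro
def cam(name, st=None):
    c=robot.get_calibration(name)
    K=np.array([[c['fx'],0,c['cx']],[0,c['fy'],c['cy']],[0,0,1.]]);d=np.array(c['dist_coeffs'],float)
    if 'R' in c: R=np.array(c['R']);t=np.array(c['t'])
    else:
        st=st or robot.state()
        T=np.eye(4);T[:3,:3]=Ro.from_rotvec(st['tcp_rot']).as_matrix();T[:3,3]=st['ee_pos']
        M=np.linalg.inv(T@np.array(c['tool_from_camera']));R=M[:3,:3];t=M[:3,3]
    return K,d,R,t
def ray(C,uv):
    K,d,R,t=C;p=cv2.undistortPoints(np.array(uv,float).reshape(-1,1,2),K,d).reshape(-1,2)
    v=np.c_[p,np.ones(len(p))]@R; return -R.T@t, v
def at_z(C,uv,z):
    o,v=ray(C,uv); return o+v*((z-o[2])/v[:,2])[:,None]
def cloud(C,dep,mask=None):
    m=dep>0
    if mask is not None:m&=mask
    r,c=np.nonzero(m);o,v=ray(C,np.c_[c,r]); return o+v*dep[r,c][:,None], np.c_[c,r]
def proj(C,X):
    K,d,R,t=C; return cv2.projectPoints(np.array(X,float).reshape(-1,3),cv2.Rodrigues(R)[0],t,K,d)[0].reshape(-1,2)
def shoot(name,f=None):
    st=robot.state();p,d=robot.snapshot(name);C=cam(name,st)
    if f: cv2.imwrite('pics/'+f,p[:,:,::-1])
    return p,d,C
E
python3 - <<'E'
from h import *
print(robot.state(), robot.grip_depth)
for n in ('scene','side'):
    p,d,C=shoot(n,n+'0.png'); print(n,-C[2].T@C[3],C[2][2])
    for k in ('jig','jig_socket','blank2','rack','pin','awl','tin','dish'):
        for r in robot.cut_out(n,k)[:1] if k!='jig_socket' else []:
            P,_=cloud(C,d,r['region']); print(k,round(r['p'],2),np.round(r['position']),r['region'].sum(),np.round(np.percentile(P,[2,50,98],axis=0)).tolist() if len(P) else None)
        for r in robot.mark_of(n,k)[:1]: print('   mark',k,round(r['p'],2),np.round(r['position'],1))
E
```

```text
pics
{'time': 0.0, 'joints': array([ 9.96973061e-01,  3.42701242e-01,  1.52500822e+00, -3.50572354e-05,
        1.27534964e+00, -1.46005233e-01]), 'qd': array([ 6.33365937e-05, -5.32115830e-04, -2.35828217e-03, -3.11629481e-04,
        1.10316210e-04,  1.54118823e-03]), 'joint_torque': array([-9.92117066e-06, -4.31260514e+01, -2.44213378e+01,  7.18127307e-02,
        5.61614684e-02, -1.50177661e-04]), 'ee_pos': array([217.59367025, 477.35629295, 226.05916172]), 'tcp_rot': array([-6.66782961e-01, -3.06951991e+00,  2.17410984e-03]), 'ft_force': array([ 0.17458117,  0.1630136 , -0.02353015]), 'moment': array([ 0.00785797, -0.0029809 , -0.02812796]), 'finger_force': 0.0, 'finger_gap': 91.70614296934967} 18.8
scene [1126.77369124   92.75765452  917.46003945] [-0.51388935 -0.05815632 -0.85588292]
jig 0.8 [345. 230.] 1854 [[543.0, 155.0, -0.0], [661.0, 211.0, 36.0], [684.0, 270.0, 47.0]]
   mark jig 0.96 [341.9 215. ]
   mark jig_socket 0.55 [344.2 219.1]
blank2 0.82 [345. 175.] 215 [[521.0, 165.0, 35.0], [531.0, 208.0, 38.0], [607.0, 241.0, 42.0]]
   mark blank2 0.87 [346.7 199.1]
rack 0.6
[... 704 characters left out ...]
] 417 [[517.0, 165.0, 1.0], [530.0, 200.0, 40.0], [555.0, 278.0, 42.0]]
   mark blank2 0.73 [158.9 174.3]
rack 0.74 [300. 296.] 6121 [[515.0, -252.0, 6.0], [553.0, -188.0, 19.0], [593.0, -94.0, 79.0]]
   mark rack 0.97 [298.9 296.4]
pin 0.7 [314. 275.] 543 [[516.0, -221.0, 70.0], [532.0, -215.0, 118.0], [571.0, -198.0, 137.0]]
   mark pin 0.6 [330.3 294.5]
awl 0.82 [278. 245.] 502 [[538.0, -143.0, 70.0], [550.0, -133.0, 107.0], [571.0, -115.0, 115.0]]
   mark awl 0.95 [290.8 261.3]
tin 0.58 [257. 202.] 2244 [[609.0, -39.0, 2.0], [625.0, -22.0, 77.0], [665.0, 18.0, 107.0]]
   mark tin 0.74 [258.2 221.8]
dish 0.87 [182. 264.] 2354 [[425.0, -48.0, 3.0], [476.0, 10.0, 19.0], [514.0, 44.0, 37.0]]
```

```bash
python3 - <<'E'
import cv2,numpy as np
a=cv2.imread('pics/scene0.png');b=cv2.imread('pics/side0.png')
A=cv2.resize(a[120:290,100:420],None,fx=2.3,fy=2.3,interpolation=3)[:, :790];
cv2.imwrite('pics/sc.png',A)
B=cv2.resize(b[110:350,90:390],None,fx=2.4,fy=2.4,interpolation=3);cv2.imwrite('pics/sd.png',B)
E
```

```text
(no output)
```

View pics/sc.png

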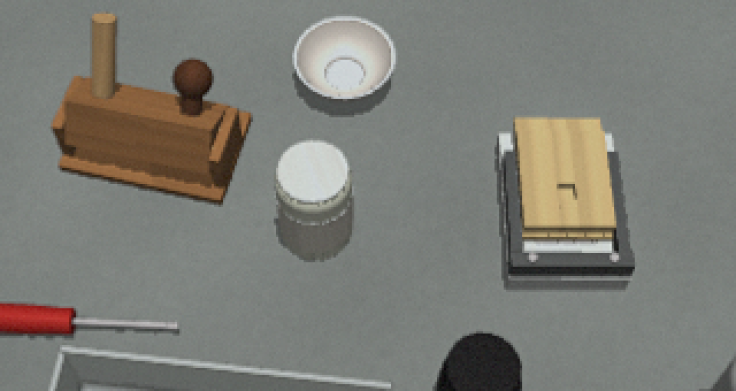

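View pics/sd.png

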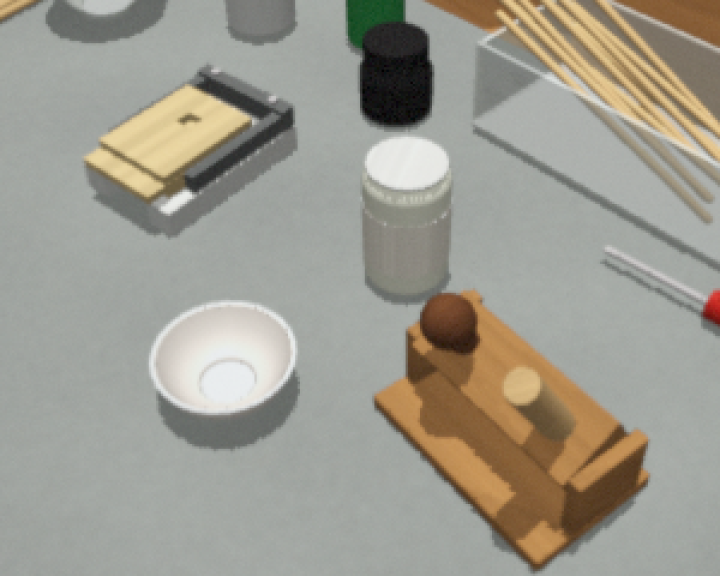

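The pin is in the rack's −y hole, at about (141,143) in the scene picture. The awl is at (181,157), and the blanks are staggered away from the fence at about (345,200). I'll move the wrist camera over the jig.

Request:
carry_out --pt "0.12 -0.09 0.05 0.04" --pt "0.24 -0.18 0.1 0.08" --pt "0.36 -0.28 0.16 0.11" --pt "0.48 -0.37 0.22 0.136" --pt "0.6 -0.46 0.27 0.136" --fingers 1

```text
time: 2.1
ee_pos: [399.1, 338.5, 309.0]
tcp_rot: [-0.003, 3.141, 0.001]
ft_force: [0.7, 0.8, -0.9]
finger_gap: 55.9
finger_force: 0.0
```

Request:
carry_out --pt "0.1 -0.1 0 0" --pt "0.2 -0.2 0 0" --pt "0.3 -0.3 0 0" --pt "0.4 -0.4 0 0" --pt "0.4 -0.4 0 0"

```text
time: 2.6
ee_pos: [520.8, 215.9, 306.9]
tcp_rot: [0.009, 3.141, -0.002]
ft_force: [-1.3, 0.6, 0.3]
finger_gap: 15.8
finger_force: 0.0
```

```bash
python3 - <<'E'
from h import *
s=robot.state();print(s['time'],s['ee_pos'],s['tcp_rot'],s['joints'],s['finger_gap'],s['ft_force']);print(np.round(robot.get_calibration('wrist')['tool_from_camera'],3))
p,d,C=shoot('wrist','w1.png');np.savez('w1.npz',p=p,d=d)
for k in ('jig','blank2','blank1','blank0'):
    for r in robot.cut_out('wrist',k)[:2]:
        P,_=cloud(C,d,r['region']); print(k,round(r['p'],2),np.round(r['position']),r['region'].sum(),np.round(np.percentile(P,[2,50,98],axis=0)).tolist() if len(P) else None)
    for r in robot.mark_of('wrist',k)[:1]: print('   mark',k,round(r['p'],2),np.round(r['position'],1))
E
```

```text
2.6 [520.79196903 215.91359245 306.92304474] [ 9.16420082e-03  3.14127460e+00 -2.33135621e-03] [ 0.25794589  0.36923509  1.26369294 -0.00151539  1.50875398 -1.30692172] 15.849391218228513 [-1.3072671   0.61985998  0.25220368]
[[ 1.0000e-03 -9.5400e-01 -3.0000e-01  8.0830e+01]
 [ 1.0000e+00  1.0000e-03 -0.0000e+00  2.3700e-01]
 [ 0.0000e+00 -3.0000e-01  9.5400e-01 -1.5846e+02]
 [ 0.0000e+00  0.0000e+00  0.0000e+00  1.0000e+00]]
jig 0.81 [264. 242.] 1694 [[526.0, 157.0, 23.0], [609.0, 221.0, 42.0], [674.0, 265.0, 47.0]]
jig 0.75 [255. 164.] 862 [[520.0, 169.0, 35.0], [532.0, 209.0, 40.0], [610.0, 242.0, 42.0]]
blank2 0.8 [253. 164.] 916 [[520.0, 168.0, 33.0], [532.0, 208.0, 40.0], [610.0, 242.0, 42.0]]
blank2 0.74 [253. 202.] 3638 [[540.0, 172.0, 45.0], [583.0, 213.0, 48.0], [636.0, 251.0, 50.0]]
   mark blank2 0.8 [253.5 207.2]
blank1 0.8 [253. 164.] 916 [[520.0, 168.0, 33.0], [532.0, 208.0, 40.0], [610.0, 242.0, 42.0]]
blank1 0.74 [253. 202.] 3638 [[540.0, 172.0, 45.0], [583.0, 213.0, 48.0], [636.0, 251.0, 50.0]]
   mark blank1 0.8 [253.5 207.2]
blank0 0.8 [253. 164.] 916 [[520.0, 168.0, 33.0], [532.0, 208.0, 40.0], [610.0, 242.0, 42.0]]
blank0 0.74 [253. 202.] 3638 [[540.0, 172.0, 45.0], [583.0, 213.0, 48.0], [636.0, 251.0, 50.0]]
   mark blank0 0.8 [253.5 207.2]
```

View pics/w1.png

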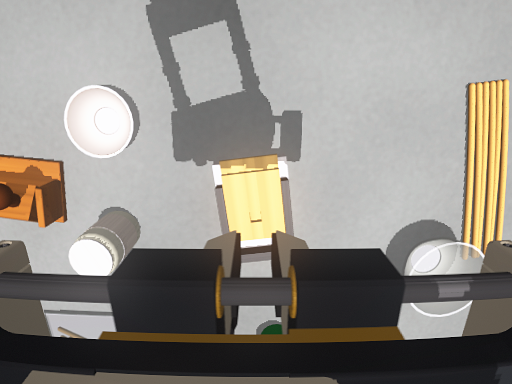

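The wrist picture shows the staggered stack at about (253,200), the dark rails beside it, and the fence hidden by the gripper at row 245. I'll back off to see the whole jig.

Request:
carry_out --pt "-0.15 0 0.05 0" --pt "-0.3 0 0.05 0" --pt "-0.3 0 0.05 0" --pt "-0.3 0 0.05 0"

```text
time: 3.45
ee_pos: [427.2, 220.2, 323.6]
tcp_rot: [-0.002, 3.14, 0.001]
ft_force: [1.7, -0.7, 0.3]
finger_gap: 0.4
finger_force: 0.0
```

```bash
python3 - <<'E'
from h import *
s=robot.state();print(s['time'],s['ee_pos'],s['tcp_rot'],s['finger_gap'])
p,d,C=shoot('wrist','w2.png');np.savez('w2.npz',p=p,d=d,R=C[2],t=C[3])
P,uv=cloud(C,d)
m=(P[:,0]>490)&(P[:,0]<720)&(P[:,1]>130)&(P[:,1]<300)
P=P[m];uv=uv[m];g=p[uv[:,1],uv[:,0]].astype(int)
for lo,hi in ((-5,5),(20,28),(28,36),(36,44.5),(44.5,47.5),(47.5,53)):
    q=(P[:,2]>lo)&(P[:,2]<hi);print(lo,hi,q.sum(),np.median(g[q],axis=0),np.round(np.percentile(P[q],[1,50,99],axis=0)).tolist())
dark=(P[:,2]>36)&(P[:,2]<52)&(g.max(1)<90)
print('dark',dark.sum(),cv2.minAreaRect(P[dark][:,:2].astype(np.float32)), np.median(P[dark][:,2]))
b=(P[:,2]>44)&(P[:,2]<54)&(g[:,0]-g[:,2]>40)
print('top',b.sum(),cv2.minAreaRect(P[b][:,:2].astype(np.float32)), np.median(P[b][:,2]))
for k in ('jig_socket','jig','blank2'):
    for r in robot.mark_of('wrist',k)[:1]: print('   mark',k,round(r['p'],2),np.round(r['position'],1), at_z(C,r['position'],24))
c=cv2.resize(p[170:330,170:340,::-1],None,fx=3.5,fy=3.5,interpolation=3);cv2.imwrite('pics/w2c.png',c)
E
```

```text
3.45 [427.16443733 220.20674658 323.57275763] [-1.62117524e-03  3.13970210e+00  9.50836624e-04] 0.44427457509585144
-5 5 3747 [202. 201. 199.] [[490.0, 131.0, -2.0], [520.0, 220.0, 0.0], [593.0, 299.0, 3.0]]
20 28 281 [254. 254. 255.] [[523.0, 154.0, 21.0], [543.0, 248.0, 25.0], [565.0, 261.0, 27.0]]
28 36 69 [128. 108.  81.] [[518.0, 158.0, 29.0], [526.0, 207.0, 34.0], [565.0, 259.0, 36.0]]
36 44.5 766 [254.  244.  169.5] [[519.0, 159.0, 36.0], [532.0, 203.0, 40.0], [572.0, 255.0, 44.0]]
44.5 47.5 67 [134. 106.  71.] [[536.0, 166.0, 45.0], [542.0, 203.0, 46.0], [559.0, 245.0, 47.0]]
47.5 53 181 [255. 243. 164.] [[537.0, 168.0, 48.0], [544.0, 194.0, 49.0], [557.0, 247.0, 50.0]]
dark 17 ((559.1146240234375, 208.60069274902344), (1.1320024728775024, 99.95819091796875), 6.644742488861084) 38.3009712213634
top 246 ((545.5626831054688, 206.8460693359375), (13.249141693115234, 79.85355377197266), 8.678080558776855) 48.35155328336731
   mark jig 0.75 [ 46.9 252.1] [[ 595.54396802 -134.41315472   24.        ]]
```

View pics/w2c.png

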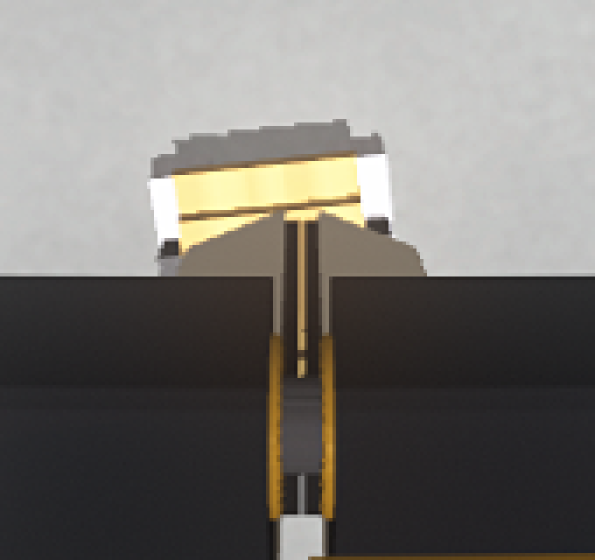

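The gripper hides everything farther out, so the camera has to look from behind: the tool needs to go past the jig in +x.

Request:
carry_out --pt "0.16 0 0 0" --pt "0.32 0 0 0" --pt "0.48 0 0 0" --pt "0.65 0 0 0" --pt "0.65 0 0 0"

```text
time: 4.15
ee_pos: [628.3, 218.2, 316.0]
tcp_rot: [-0.006, -3.136, 0.003]
ft_force: [-0.7, -0.3, -1.6]
finger_gap: 0.5
finger_force: 0.0
```

Request:
carry_out --pt "0 0 0 0" --pt "0 0 0 0"

```text
time: 4.35
ee_pos: [622.3, 219.7, 322.7]
tcp_rot: [-0.001, -3.141, -0.0]
ft_force: [0.0, 0.2, 0.1]
finger_gap: 0.5
finger_force: 0.0
```

```bash
cat > jig.py <<'E'
from h import *
def jigfit(p,d,C):
    P,uv=cloud(C,d)
    m=(P[:,0]>490)&(P[:,0]<720)&(P[:,1]>130)&(P[:,1]<300)
    P=P[m];uv=uv[m];g=p[uv[:,1],uv[:,0]].astype(int)
    dark=(P[:,2]>38)&(P[:,2]<50)&(g.max(1)<110)
    b=(P[:,2]>44)&(P[:,2]<54)&(g[:,0]-g[:,2]>40)
    for n,q in (('bed',P[:,2]>18),('dark',dark),('top',b)): print(n,q.sum(),cv2.minAreaRect(P[q][:,:2].astype(np.float32)), np.median(P[q][:,2]),np.median(g[q],axis=0))
    return P,g
E
python3 - <<'E'
from jig import *
s=robot.state();print(s['time'],s['ee_pos'],s['tcp_rot'],s['finger_gap'])
p,d,C=shoot('wrist','w3.png');np.savez('w3.npz',p=p,d=d,R=C[2],t=C[3])
jigfit(p,d,C)
for k in ('jig_socket','jig','blank2'):
    for r in robot.mark_of('wrist',k)[:1]: print('   mark',k,round(r['p'],2),np.round(r['position'],1), at_z(C,r['position'],24 if k!='jig' else 0))
c=cv2.resize(p[120:280,170:340,::-1],None,fx=3.5,fy=3.5,interpolation=3);cv2.imwrite('pics/w3c.png',c)
E
```

```text
4.35 [622.31123387 219.68060273 322.70544458] [-9.18446066e-04 -3.14100544e+00 -1.54525565e-04] 0.4595935124631362
bed 65544 ((599.51171875, 218.20474243164062), (155.44105529785156, 165.42733764648438), 6.735852241516113) 412.40437746830855 [39. 38. 38.]
dark 907 ((614.046875, 214.75599670410156), (110.75125885009766, 104.49112701416016), 6.996825695037842) 42.368377031523835 [95. 89. 87.]
top 4188 ((590.1572875976562, 212.07949829101562), (99.86671447753906, 80.30656433105469), 6.549968242645264) 48.45795797524244 [206. 167. 105.]
   mark jig_socket 0.73 [252.2 157.8] [[629.66893811 214.71949566  24.        ]]
   mark blank2 0.69 [248.8 134. ] [[594.91992444 209.93597736  24.        ]]
```

View pics/w3c.png

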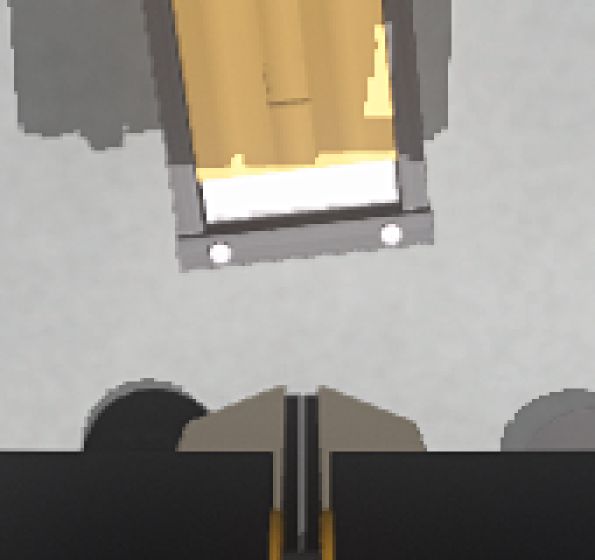

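The view shows the jig's fence at crop rows 205–270, the rails, and the stack short of the fence. The jig is yawed about +6.7°. I'll fit its full outline next.

```bash
cat >> jig.py <<'E'
def rect(P):
    (c,(w,h),a)=cv2.minAreaRect(P[:,:2].astype(np.float32)); return np.round(c,1),round(w,1),round(h,1),round(a,2)
E
python3 - <<'E'
from jig import *
z=np.load('w3.npz');C=cam('wrist');C=(C[0],C[1],z['R'],z['t'])
P,g=jigfit(z['p'],z['d'],C)
P=P.copy()
for lo in (8,14,18):
    q=(P[:,2]>lo)&(P[:,2]<60);print(lo,rect(P[q]))
a=np.radians(6.7);u=np.array([np.cos(a),np.sin(a)]);v=np.array([-u[1],u[0]])
for nm,(lo,hi) in dict(fence=(44.5,48),rail=(40,44),bed=(21,27),top=(47,51)).items():
    q=(P[:,2]>lo)&(P[:,2]<hi);X=P[q][:,:2]@np.c_[u,v];print(nm,np.round(np.percentile(X,[.5,2,50,98,99.5],axis=0),1).tolist())
    if nm=='fence':
        f=X[:,0]>np.percentile(X[:,0],99)-12;print(rect(P[q][f]),np.median(P[q][f][:,2]))
st=robot.state();print(st['joints'])
E
```

```text
bed 65544 ((599.51171875, 218.20474243164062), (155.44105529785156, 165.42733764648438), 6.735852241516113) 412.40437746830855 [39. 38. 38.]
dark 907 ((614.046875, 214.75599670410156), (110.75125885009766, 104.49112701416016), 6.996825695037842) 42.368377031523835 [95. 89. 87.]
top 4188 ((590.1572875976562, 212.07949829101562), (99.86671447753906, 80.30656433105469), 6.549968242645264) 48.45795797524244 [206. 167. 105.]
8 (array([599.9, 213.3]), 155.5, 106.0, 6.47)
14 (array([599.9, 213.3]), 155.5, 106.0, 6.47)
18 (array([599.9, 213.3]), 155.5, 106.0, 6.47)
fence [[561.6, 90.4], [563.1, 94.9], [636.3, 142.6], [697.0, 188.6], [697.8, 192.8]]
(array([670.5, 221.2]), 12.6, 105.8, 6.47) 46.425277082994455
rail [[543.5, 89.6], [544.2, 90.3], [612.7, 144.4], [684.1, 192.9], [684.4, 193.5]]
bed [[549.7, 89.7], [550.9, 90.7], [670.5, 142.9], [684.1, 193.7], [684.3, 194.6]]
top [[561.5, 101.6], [562.9, 103.0], [609.7, 141.9], [691.9, 180.7], [695.5, 181.9]]
[ 2.23858621e-01  5.67657183e-01  9.00007878e-01  1.47911573e-04
  1.67174315e+00 -1.34704878e+00]
```

Jig centre is about (602.6, 213.6), yaw 6.5°. I'll go behind the open end with shut fingers.

Request:
carry_out --pt "-0.14 -0.02 -0.02 0.036" --pt "-0.28 -0.04 -0.04 0.036" --pt "-0.397 -0.058 -0.2 0.036" --pt "-0.397 -0.058 -0.36 0.036" --pt "-0.397 -0.058 -0.52 0.036" --fingers 1 --grip_force 20

```text
time: 5.05
ee_pos: [502.4, 202.6, 171.9]
tcp_rot: [-0.178, 3.132, 0.002]
ft_force: [1.1, -0.7, -0.3]
finger_gap: 0.7
finger_force: 0.0
```

Request:
carry_out --pt "0 0 -0.15 0" --pt "0 0 -0.3 0" --pt "0 0 -0.45 0" --pt "0 0 -0.5 0" --pt "0 0 -0.5 0"

```text
time: 5.55
ee_pos: [501.8, 202.1, 19.3]
tcp_rot: [0.177, -3.133, 0.001]
ft_force: [0.7, 0.5, 0.1]
finger_gap: 0.3
finger_force: 0.0
```

```bash
python3 - <<'E'
from h import *
s=robot.state();p=s['ee_pos'];a=np.radians(6.5);u=np.array([np.cos(a),np.sin(a)]);q=p[:2]-[602.6,213.6]
M=Ro.from_rotvec(s['tcp_rot']).as_matrix();print(s['time'],p,'jig',q@u,q@[-u[1],u[0]],'yaw y',np.degrees(np.arctan2(M[1,1],M[0,1])),s['ft_force'])
E
```

```text
5.55 [501.82467361 202.0867157   19.32841115] jig -101.43086883307336 -0.031184430634430882 yaw y 96.46970839424228 [0.68438602 0.48235662 0.14035579]
```

Request:
carry_out --pt "0.027 0.003 -0.01 0" --pt "0.053 0.006 -0.01 0" --pt "0.08 0.009 -0.01 0" --pt "0.106 0.012 -0.01 0" --pt "0.132 0.015 -0.01 0"

```text
time: 6.05
ee_pos: [543.8, 206.9, 18.4]
tcp_rot: [0.177, -3.136, -0.0]
ft_force: [-3.2, -1.7, 2.1]
finger_gap: 0.3
finger_force: 1.9
```

Request:
carry_out --pt "0.01 0.001 0 0" --pt "0.02 0.0023 0 0" --pt "0.02 0.0023 0 0"

```text
time: 6.35
ee_pos: [549.9, 207.5, 17.7]
tcp_rot: [-0.177, 3.136, 0.0]
ft_force: [-0.4, -0.7, 1.2]
finger_gap: 0.5
finger_force: 0.3
```

Request:
carry_out --pt "0.005 0.0006 0 0" --pt "0.01 0.0011 0 0" --pt "0.013 0.0015 0 0" --pt "0.013 0.0015 0 0"

```text
time: 6.75
ee_pos: [552.4, 207.9, 17.7]
tcp_rot: [0.177, -3.135, 0.0]
ft_force: [-5.0, -1.3, 3.3]
finger_gap: 0.5
finger_force: 2.8
```

Request:
carry_out --pt "0.003 0.0004 0 0" --pt "0.007 0.0008 0 0" --pt "0.007 0.0008 0 0"

```text
time: 7.05
ee_pos: [552.3, 207.8, 17.7]
tcp_rot: [0.177, -3.13, 0.001]
ft_force: [-13.3, -2.7, 8.6]
finger_gap: 0.6
finger_force: 6.5
```

The stack is against the fence (13 N). One firmer press, then I'll back off, rise and look.

Request:
carry_out --pt "0.005 0.0006 0 0" --pt "0.005 0.0006 0 0" --pt "-0.06 -0.007 0 0" --pt "-0.12 -0.014 0 0" --pt "-0.12 -0.014 0 0"

```text
time: 7.55
ee_pos: [518.0, 204.0, 17.8]
tcp_rot: [0.177, -3.136, 0.0]
ft_force: [0.5, -0.8, 0.5]
finger_gap: 0.3
finger_force: 0.0
```

Request:
carry_out --pt "0 0 0.16 0" --pt "0 0 0.32 0" --pt "0.14 0 0.48 0" --pt "0.28 0.03 0.6 0" --pt "0.4 0.05 0.75 0"

```text
time: 8.05
ee_pos: [623.9, 216.0, 224.6]
tcp_rot: [-0.176, 3.134, 0.001]
ft_force: [1.6, 0.1, -0.0]
finger_gap: 0.5
finger_force: 0.0
```

Request:
carry_out --pt "0 0 0.1 0" --pt "0 0 0.2 0" --pt "0 0 0.2 0" --pt "0 0 0.2 0"

```text
time: 8.45
ee_pos: [622.5, 216.0, 282.8]
tcp_rot: [-0.176, 3.134, 0.001]
ft_force: [0.0, 0.2, -0.8]
finger_gap: 0.6
finger_force: 0.0
```

```bash
python3 - <<'E'
from jig import *
s=robot.state();print(s['time'],s['ee_pos'],s['tcp_rot'])
p,d,C=shoot('wrist','w4.png');np.savez('w4.npz',p=p,d=d,R=C[2],t=C[3])
P,g=jigfit(p,d,C)
q=(P[:,2]>14)&(P[:,2]<60);print(rect(P[q]))
a=np.radians(6.5);u=np.array([np.cos(a),np.sin(a)]);v=np.array([-u[1],u[0]])
for nm,(lo,hi) in dict(fence=(44.5,47.2),rail=(40,44),bed=(21,27),low=(27,40),top=(47,51)).items():
    q=(P[:,2]>lo)&(P[:,2]<hi);X=(P[q][:,:2]-[602.6,213.6])@np.c_[u,v];print(nm,q.sum(),np.round(np.percentile(X,[.5,2,50,98,99.5],axis=0),1).tolist())
for k in ('jig_socket',):
    for r in robot.mark_of('wrist',k)[:1]: print('   mark',k,round(r['p'],2),np.round(r['position'],1), at_z(C,r['position'],24 if k!='jig' else 0))
c=cv2.resize(p[100:300,160:350,::-1],None,fx=3,fy=3,interpolation=3);cv2.imwrite('pics/w4c.png',c)
E
```

```text
8.45 [622.54204963 216.00928857 282.83976294] [-1.76341185e-01  3.13404023e+00  6.66927396e-04]
bed 65677 ((602.4391479492188, 215.70257568359375), (148.9124755859375, 168.67684936523438), 6.343865871429443) 372.44757181463706 [39. 38. 38.]
dark 1001 ((615.4505004882812, 214.70286560058594), (111.86314392089844, 104.46439361572266), 6.540596961975098) 42.35965004112347 [91. 86. 84.]
top 4859 ((614.5023193359375, 214.6163787841797), (100.89116668701172, 80.68576049804688), 6.605505466461182) 48.37558327420078 [207. 168. 104.]
(array([602.7, 213.6]), 149.0, 106.0, 6.27)
fence 962 [[-37.3, -52.1], [-30.7, -50.4], [63.4, 0.7], [74.2, 50.4], [74.5, 52.1]]
rail 1382 [[-42.9, -52.3], [-41.7, -51.9], [7.0, 40.8], [58.8, 51.4], [60.4, 51.8]]
bed 1113 [[-74.2, -52.4], [-73.1, -51.6], [-57.1, 3.4], [31.8, 51.9], [33.4, 52.9]]
low 163 [[-48.7, -50.6], [-43.8, -47.1], [-38.5, 4.6], [59.0, 46.7], [61.0, 49.8]]
top 4847 [[-38.3, -40.8], [-37.1, -39.5], [9.6, -0.6], [68.2, 38.1], [72.4, 39.4]]
   mark jig_socket 0.63 [256.5 161.7] [[628.20584317 217.90119565  24.        ]]
```

View pics/w4c.png

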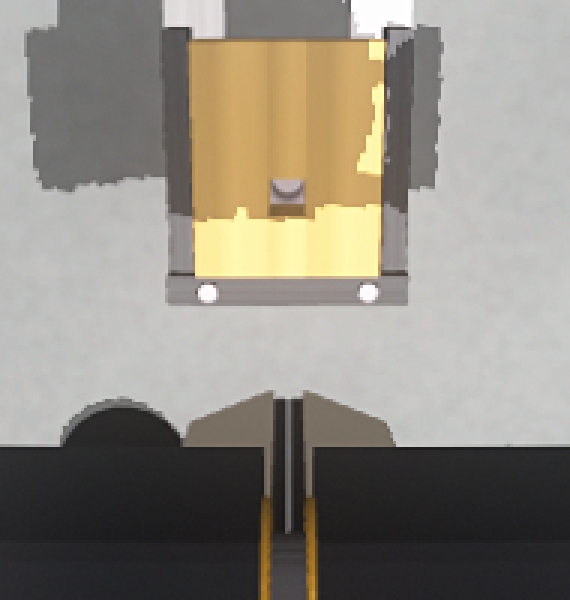

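The stack is now flush: top blank edge meets the fence at crop row 275, and the hole at (287,195) shows the socket's round mouth below. The pose fit is unchanged, so the jig centre holds. Now I'll move to view the rack.

Request:
carry_out --pt "0.01 -0.16 0.03 0" --pt "0.02 -0.32 0.05 0" --pt "0.03 -0.48 0.07 0" --pt "0.04 -0.64 0.07 0" --pt "0.05 -0.8 0.07 0" --fingers 0

```text
time: 9.05
ee_pos: [636.2, -25.8, 302.2]
tcp_rot: [0.177, -3.135, -0.001]
ft_force: [1.6, -0.6, 0.1]
finger_gap: 36.0
finger_force: 0.0
```

Request:
carry_out --pt "0.01 -0.16 0 0" --pt "0.02 -0.32 0 0" --pt "0.03 -0.48 0 0" --pt "0.03 -0.6 0 0" --pt "0.03 -0.6 0 0"

```text
time: 9.55
ee_pos: [644.5, -209.4, 300.6]
tcp_rot: [0.167, -3.134, -0.0]
ft_force: [-0.9, 0.8, 0.1]
finger_gap: 76.1
finger_force: 0.0
```

Request:
carry_out --pt "0 0 0 0" --pt "0 0 0 0"

```text
time: 9.75
ee_pos: [645.6, -202.8, 302.6]
tcp_rot: [0.178, -3.136, -0.002]
ft_force: [0.6, 0.9, 0.5]
finger_gap: 89.9
finger_force: 0.0
```

```bash
python3 - <<'E'
from h import *
s=robot.state();print(s['time'],s['ee_pos'],s['tcp_rot'])
p,d,C=shoot('wrist','w5.png');np.savez('w5.npz',p=p,d=d,R=C[2],t=C[3])
for k in ('pin','rack','awl'):
    for r in robot.cut_out('wrist',k)[:1]:
        P,uv=cloud(C,d,r['region']); print(k,round(r['p'],2),np.round(r['position']),r['region'].sum(),np.round(np.percentile(P,[2,50,98],axis=0)).tolist())
        np.save('m_'+k,r['region'])
P,uv=cloud(C,d);m=(P[:,2]>4)&(P[:,2]<20)&(P[:,0]>460)&(P[:,0]<660)&(P[:,1]<-70)&(P[:,1]>-290)
q=P[m][:,:2].astype(np.float32);print('rack base',m.sum(),cv2.minAreaRect(q))
m=(P[:,2]>4)&(P[:,2]<85)&(P[:,0]>460)&(P[:,0]<660)&(P[:,1]<-70)&(P[:,1]>-290)
q=P[m][:,:2].astype(np.float32);print('rack',m.sum(),cv2.minAreaRect(q))
cv2.imwrite('pics/w5c.png',p[:300,:,::-1])
E
```

```text
9.75 [ 645.56995667 -202.84476173  302.61647542] [ 1.78192213e-01 -3.13554987e+00 -1.72162861e-03]
pin 0.81 [262.  72.] 1108 [[518.0, -220.0, 57.0], [542.0, -208.0, 121.0], [569.0, -197.0, 137.0]]
rack 0.89 [286. 108.] 7339 [[522.0, -247.0, 11.0], [578.0, -172.0, 61.0], [621.0, -94.0, 79.0]]
awl 0.95 [331.  99.] 973 [[541.0, -142.0, 62.0], [559.0, -128.0, 109.0], [579.0, -110.0, 115.0]]
rack base 1876 ((570.5472412109375, -169.22427368164062), (160.13841247558594, 100.30381774902344), 83.24504852294922)
rack 7541 ((570.5664672851562, -169.0617218017578), (161.17694091796875, 100.30381774902344), 83.24504852294922)
```

View pics/w5c.png

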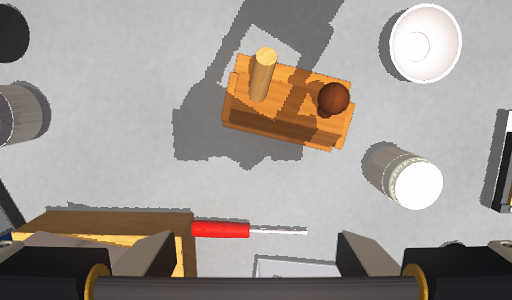

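The view shows the pin handle with its top at (266,57) and foot end near (258,98), and the awl ball at (333,98). Rack yaw is about −6.75°. I'll fit the pin axis as a cylinder, using all three cameras.

```bash
python3 - <<'E'
from h import *
from scipy.optimize import least_squares
a=np.radians(-6.75);dirv=np.array([-np.sin(np.radians(28))*np.cos(a),-np.sin(np.radians(28))*np.sin(a),np.cos(np.radians(28))])
R2=np.array([[np.cos(a),np.sin(a)],[-np.sin(a),np.cos(a)]])
def fit(P,name,campos):
    P=P[(P[:,2]>85)&(P[:,2]<140)]
    w=(P-np.median(P,0));P=P[(np.abs(w[:,1])<25)&(np.abs(w[:,0])<45)]
    s=P@dirv; top=np.percentile(s,98.5)
    S=P[s<top-4]                              # side wall only
    def res(x,free=False):
        o=np.array([x[0],x[1],100.]);d=dirv if len(x)<4 else np.array([x[2],x[3],1])/np.linalg.norm([x[2],x[3],1])
        w=S-o;w=w-np.outer(w@d,d);return np.linalg.norm(w,axis=1)-11
    m=S.mean(0); v=m-campos; v/=np.linalg.norm(v); m=m+8*v
    x0=[m[0]+(100-m[2])*dirv[0]/dirv[2],m[1]+(100-m[2])*dirv[1]/dirv[2]]
    r=least_squares(res,x0,loss='soft_l1');o=np.array([*r.x,100.]);
    r4=least_squares(res,[*r.x,*(dirv[:2]/dirv[2])],loss='soft_l1')
    topP=o+dirv*(top-o@dirv)
    print(name,len(S),'at z100',o.round(1),'rms',np.sqrt(np.mean(r.fun**2)).round(2),'top',topP.round(1),'foot',(topP-115*dirv).round(1),'free',r4.x.round(3), 'rack frame',(R2@(o[:2]-[570.5,-169.2])).round(1))
z=np.load('w5.npz');Cw=cam('wrist');C=(Cw[0],Cw[1],z['R'],z['t']);P,_=cloud(C,z['d'],np.load('m_pin.npy'));fit(P,'wrist',-C[2].T@C[3])
for n in('scene','side'):
    p,d,C=shoot(n);r=robot.cut_out(n,'pin')[0];P,_=cloud(C,d,r['region']);fit(P,n,-C[2].T@C[3])
print(dirv,dirv[:2]/dirv[2])
E
```

```text
wrist 607 at z100 [ 544.1 -208.4  100. ] rms 0.59 top [ 526.  -206.2  134.4] foot [ 579.6 -212.6   32.8] free [ 5.44388e+02 -2.08454e+02 -5.64000e-01  7.50000e-02] rack frame [-21.6 -42. ]
scene 268 at z100 [ 544.5 -210.3  100. ] rms 1.55 top [ 527.5 -208.3  132.3] foot [ 581.1 -214.7   30.8] free [ 5.44779e+02 -2.10400e+02 -5.80000e-01  6.80000e-02] rack frame [-20.9 -43.9]
side 237 at z100 [ 543.7 -208.6  100. ] rms 0.65 top [ 525.  -206.4  135.4] foot [ 578.6 -212.7   33.9] free [ 5.44076e+02 -2.08626e+02 -5.78000e-01  7.30000e-02] rack frame [-22.  -42.3]
[-0.4662174   0.05518047  0.88294759] [-0.52802386  0.06249574]
```

Three views agree to about 1–2 mm. The grasp point is about (536.7, −207.5, 114), so the TCP goes to z=95.

Request:
carry_out --pt "-0.1 -0.005 -0.1 -0.04" --pt "-0.2 -0.01 -0.2 -0.073" --pt "-0.3 -0.016 -0.3 -0.073" --pt "-0.363 -0.016 -0.392 -0.073" --pt "-0.363 -0.016 -0.392 -0.073" --fingers 0.5

```text
time: 10.65
ee_pos: [532.5, -207.4, 182.2]
tcp_rot: [-0.184, -3.128, -0.006]
ft_force: [-0.2, -0.1, 0.1]
finger_gap: 56.7
finger_force: 0.0
```

Request:
carry_out --pt "0 0 0 0" --pt "0 0 0 0" --pt "0 0 0 0"

```text
time: 10.95
ee_pos: [538.3, -209.2, 187.2]
tcp_rot: [0.182, 3.133, -0.002]
ft_force: [-0.1, 0.4, -0.3]
finger_gap: 46.0
finger_force: 0.0
```

Request:
carry_out --pt "-0.005 0.005 -0.1 0" --pt "-0.005 0.005 -0.2 0" --pt "-0.005 0.005 -0.28 0" --pt "-0.005 0.005 -0.307 0" --pt "-0.005 0.005 -0.307 0"

```text
time: 11.45
ee_pos: [535.4, -207.2, 93.2]
tcp_rot: [-0.183, -3.135, -0.001]
ft_force: [-0.2, -0.7, -0.2]
finger_gap: 46.0
finger_force: 0.0
```

Request:
carry_out --pt "0 0 0 0" --pt "0 0 0 0" --pt "0 0 0 0" --pt "0 0 0 0" --pt "0 0 0 0" --fingers 1 --grip_force 15

```text
time: 11.95
ee_pos: [535.6, -207.5, 94.5]
tcp_rot: [0.183, 3.135, -0.001]
ft_force: [-2.6, 0.6, 4.7]
finger_gap: 22.2
finger_force: 15.0
```

Gripped at 22.2 mm. I'll withdraw along the pin's axis.

Request:
carry_out --pt "-0.016 0.002 0.03 0" --pt "-0.031 0.004 0.059 0" --pt "-0.047 0.006 0.088 0" --pt "-0.062 0.007 0.118 0" --pt "-0.078 0.009 0.147 0" --grip_force 25

```text
time: 12.45
ee_pos: [511.3, -204.6, 138.7]
tcp_rot: [0.183, 3.136, -0.0]
ft_force: [-0.1, -0.4, -0.2]
finger_gap: 21.6
finger_force: 25.0
```

Request:
carry_out --pt "-0.02 0.002 0.04 0" --pt "-0.02 0.002 0.12 0" --pt "-0.02 0.002 0.2 0" --pt "-0.02 0.002 0.2 0"

```text
time: 12.85
ee_pos: [507.0, -204.9, 201.6]
tcp_rot: [0.183, 3.13, -0.005]
ft_force: [-0.0, 0.7, -1.6]
finger_gap: 21.3
finger_force: 25.0
```

```bash
cat > pin.py <<'E'
from jig import *
def pinfit():
    """pin axis in world from scene+side: PCA of the masked cloud, direction and tilt"""
    s=robot.state();print(s['time'],s['ee_pos'].round(1),s['finger_gap'].round(1),s['ft_force'].round(1))
    e=np.array(s['ee_pos'])
    for n in('scene','side'):
        p,d,C=shoot(n);P,uv=cloud(C,d)
        m=(np.hypot(*(P[:,:2]-e[:2]).T)<90)&(P[:,2]<e[2]-3)&(P[:,2]>e[2]-130)&(P[:,2]>55);Q=P[m]
        r=robot.cut_out(n,'pin')
        if r:
            M=r[0]['region'];Q2,_=cloud(C,d,M);
            if len(Q2)>20:
                c=np.median(Q2,0);k=np.linalg.norm(Q2-c,axis=1)<90;Q2=Q2[k];w,V=np.linalg.eigh(np.cov(Q2.T));v=V[:,2]*np.sign(V[2,2])
                print(n,'p',round(r[0]['p'],2),len(Q2),'c',Q2.mean(0).round(1),'dir',v.round(3),'slope',(v[:2]/v[2]).round(3),'zrange',np.percentile(Q2[:,2],[1,99]).round(1),'sd',np.sqrt(w).round(1))
        y,x=int(proj(C,[e])[0][1]),int(proj(C,[e])[0][0])
        cv2.imwrite(f'pics/{n}_{s["time"]:.2f}.png',cv2.resize(p[max(0,y-60):y+100,max(0,x-80):x+80,::-1],None,fx=2.5,fy=2.5))
E
python3 - <<'E'
from pin import *
pinfit()
import glob
f=sorted(glob.glob('pics/s*_*.png'));print(f)
I=[cv2.imread(x) for x in f];h=min(i.shape[0] for i in I);cv2.imwrite('pics/p1.png',np.hstack([i[:h] for i in I]))
E
```

```text
Traceback (most recent call last):
  File "pin.py", line 4, in pinfit
    s=robot.state();print(s['time'],s['ee_pos'].round(1),s['finger_gap'].round(1),s['ft_force'].round(1))
                                                         ^^^^^^^^^^^^^^^^^^^^^
AttributeError: 'float' object has no attribute 'round'
```

```bash
sed -i "s/s\['finger_gap'\].round(1)/round(float(s['finger_gap']),1)/" pin.py
python3 - <<'E'
from pin import *
pinfit()
import glob
f=sorted(glob.glob('pics/s*_*.png'));print(f)
I=[cv2.imread(x) for x in f];h=min(i.shape[0] for i in I);cv2.imwrite('pics/p1.png',np.hstack([i[:h] for i in I]))
E
```

```text
12.85 [ 507.  -204.9  201.6] 21.3 [-0.   0.7 -1.6]
scene p 0.79 411 c [ 532.8 -206.8  193.5] dir [-0.419  0.046  0.907] slope [-0.462  0.051] zrange [144.7 233.1] sd [ 4.4  5.2 26.7]
side p 0.5 204 c [ 503.1 -209.2  209.2] dir [-0.544  0.112  0.831] slope [-0.654  0.135] zrange [150.8 235.9] sd [ 2.7  3.9 36.9]
['pics/scene_12.85.png', 'pics/side_12.85.png']
```

View pics/p1.png

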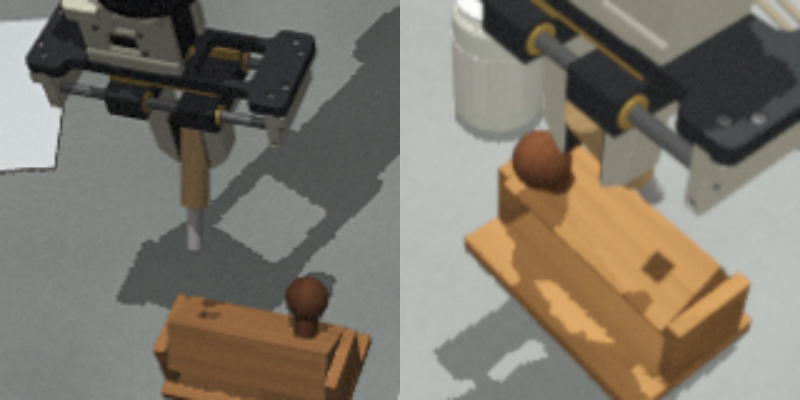

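The pin is free of the rack and still leaning about 28° in the grip, with the awl undisturbed. I'll ease the grip to let it swing upright.

Request:
carry_out --pt "0 0 0 0" --pt "0 0 0 0" --pt "0 0 0 0" --pt "0 0 0 0" --pt "0 0 0 0" --grip_force 3

```text
time: 13.55
ee_pos: [505.8, -204.0, 197.6]
tcp_rot: [-0.183, -3.136, -0.0]
ft_force: [0.2, -0.2, -0.6]
finger_gap: 21.9
finger_force: 3.0
```

```bash
python3 - <<'E'
from pin import *
pinfit()
E
```

```text
13.55 [ 505.8 -204.   197.6] 21.9 [ 0.2 -0.2 -0.6]
scene p 0.77 431 c [ 531.3 -206.2  189.7] dir [-0.414  0.045  0.909] slope [-0.455  0.05 ] zrange [141.9 229.8] sd [ 4.8  5.4 26.5]
side p 0.7 294 c [ 508.  -210.2  201.5] dir [-0.543  0.092  0.835] slope [-0.65  0.11] zrange [143.2 236.3] sd [ 3.1  5.  40.6]
```

The pin doesn't swing by gravity. Instead I'll set its foot in the jig's notch against the near edges of the blanks and lever it upright there, which pushes only toward the fence. First I'll carry it over.

Request:
carry_out --pt "0 0.15 0 0.02" --pt "0 0.3 0 0.04" --pt "0 0.45 0 0.06" --pt "0 0.6 0 0.0735" --pt "0 0.75 0 0.0735" --grip_force 20

```text
time: 14.25
ee_pos: [505.6, 22.7, 197.9]
tcp_rot: [-0.181, 3.136, 0.0]
ft_force: [1.2, 0.0, -0.7]
finger_gap: 21.8
finger_force: 20.0
```

Request:
carry_out --pt "0 0.15 0 0" --pt "0 0.3 0 0" --pt "0 0.45 0 0" --pt "0 0.6 0 0" --pt "0 0.6 0 0"

```text
time: 14.75
ee_pos: [505.1, 205.9, 197.7]
tcp_rot: [-0.188, 3.135, 0.003]
ft_force: [-1.0, -0.1, -0.8]
finger_gap: 21.6
finger_force: 20.0
```

Request:
carry_out --pt "0 0 0 0" --pt "0 0 0 0"

```text
time: 14.95
ee_pos: [505.8, 200.1, 197.6]
tcp_rot: [0.178, -3.136, 0.001]
ft_force: [0.0, 0.4, -1.0]
finger_gap: 21.7
finger_force: 20.0
```

```bash
cat >> pin.py <<'E'
def where():
    s=robot.state();p=s['ee_pos'];a=np.radians(6.5);u=np.array([np.cos(a),np.sin(a)]);q=p[:2]-[602.6,213.6]
    M=Ro.from_rotvec(s['tcp_rot']).as_matrix();print('jig',(q@u).round(2),(q@[-u[1],u[0]]).round(2),'z',p[2].round(1),'yaw y',np.degrees(np.arctan2(M[1,1],M[0,1])).round(2))
E
python3 - <<'E'
from pin import *
where();pinfit()
E
```

```text
jig -97.75 -2.49 z 197.6 yaw y 96.51
14.95 [505.8 200.1 197.6] 21.7 [ 0.   0.4 -1. ]
scene p 0.96 477 c [528.1 199.7 195.5] dir [-0.448 -0.022  0.894] slope [-0.502 -0.025] zrange [143.3 236.9] sd [ 3.5  5.3 28.2]
side p 0.67 351 c [516.9 195.  194.2] dir [-0.53  -0.015  0.848] slope [-0.624 -0.018] zrange [143.6 239.5] sd [ 4.4  5.  35.5]
```

Request:
carry_out --pt "-0.005 0.008 -0.1 0" --pt "-0.005 0.008 -0.2 0" --pt "-0.005 0.008 -0.3 0" --pt "-0.005 0.008 -0.37 0" --pt "-0.005 0.008 -0.393 0"

```text
time: 15.65
ee_pos: [503.1, 202.3, 77.7]
tcp_rot: [0.177, -3.133, 0.001]
ft_force: [-0.4, 0.6, -0.1]
finger_gap: 21.8
finger_force: 20.0
```

Request:
carry_out --pt "0 0 0 0" --pt "0 0 0 0" --grip_force 5

```text
time: 15.85
ee_pos: [505.1, 203.3, 80.9]
tcp_rot: [-0.178, 3.135, 0.001]
ft_force: [0.4, 1.2, 0.1]
finger_gap: 21.9
finger_force: 5.0
```

```bash
python3 - <<'E'
from pin import *
where();pinfit()
E
```

```text
jig -98.01 0.76 z 80.9 yaw y 96.51
15.85 [505.1 203.3  80.9] 21.9 [0.4 1.2 0.1]
scene p 0.79 335 c [529.  203.3  76.1] dir [-0.448 -0.033  0.893] slope [-0.501 -0.037] zrange [ 30.2 115.3] sd [ 2.7  5.3 25.6]
side p 0.53 184 c [519.9 198.1  70.2] dir [-0.536 -0.063  0.842] slope [-0.637 -0.075] zrange [ 26.7 119.1] sd [ 2.8  4.3 34.4]
```

Request:
carry_out --pt "0.036 0.0016 0 0" --pt "0.051 0.0033 0.009 0" --pt "0.065 0.005 0.017 0" --pt "0.091 0.008 0.025 0" --pt "0.116 0.0107 0.031 0" --grip_force 4

```text
time: 16.55
ee_pos: [539.8, 206.7, 89.5]
tcp_rot: [-0.179, 3.136, 0.0]
ft_force: [-1.0, -0.4, -0.9]
finger_gap: 22.0
finger_force: 4.0
```

Request:
carry_out --pt "0 0 0 0" --pt "0 0 0 0"

```text
time: 16.75
ee_pos: [539.3, 206.6, 89.0]
tcp_rot: [-0.179, 3.136, 0.0]
ft_force: [0.1, 0.9, -1.6]
finger_gap: 22.2
finger_force: 4.0
```

```bash
python3 - <<'E'
from pin import *
where();pinfit()
E
```

```text
jig -63.72 0.21 z 89.0 yaw y 96.54
16.75 [539.3 206.6  89. ] 22.2 [ 0.1  0.9 -1.6]
scene p 0.83 266 c [552.8 205.1  88.6] dir [-0.107 -0.001  0.994] slope [-0.108 -0.001] zrange [ 41.1 158. ] sd [ 4.5  5.9 24.9]
side p 0.89 278 c [540.7 202.4  70.3] dir [-0.273 -0.107  0.956] slope [-0.286 -0.112] zrange [  5.  128.7] sd [ 4.5  7.  35. ]
```

Request:
carry_out --pt "0.013 0.0014 0.002 0" --pt "0.027 0.0028 0.004 0" --pt "0.04 0.004 0.005 0" --pt "0.052 0.0053 0.005 0" --pt "0.052 0.0053 0.005 0"

```text
time: 17.45
ee_pos: [555.2, 208.2, 90.6]
tcp_rot: [-0.179, 3.136, 0.0]
ft_force: [0.6, -0.5, -0.4]
finger_gap: 21.6
finger_force: 4.0
```

```bash
rm pics/s*_*.png; python3 - <<'E'
from pin import *
where();pinfit()
import glob
f=sorted(glob.glob('pics/s*_*.png'));print(f)
I=[cv2.imread(x) for x in f];h=min(i.shape[0] for i in I);cv2.imwrite('pics/p2.png',np.hstack([i[:h] for i in I]))
E
```

```text
jig -47.66 -0.0 z 90.6 yaw y 96.53
17.45 [555.2 208.2  90.6] 21.6 [ 0.6 -0.5 -0.4]
scene p 0.64 227 c [563.6 206.4  92.3] dir [-0.072  0.046  0.996] slope [-0.072  0.046] zrange [ 45.9 129.9] sd [ 4.8  5.5 24. ]
side p 0.78 355 c [548.2 202.6  77.6] dir [-0.138 -0.008  0.99 ] slope [-0.139 -0.008] zrange [ 21.4 131.3] sd [ 4.4  5.1 30.9]
['pics/scene_17.45.png', 'pics/side_17.45.png']
```

View pics/p2.png

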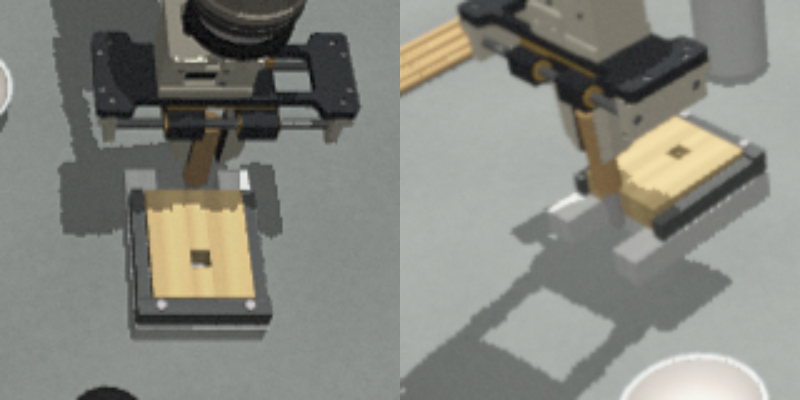

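The pin now stands nearly upright in the notch against the stack, and the stack is still flush. I'll measure the residual tilt with a cylinder fit.

```bash
cat >> pin.py <<'E'
from scipy.optimize import least_squares
def cyl(zoff=(-18,45)):
    s=robot.state();e=np.array(s['ee_pos']);a=np.radians(6.5);u=np.array([np.cos(a),np.sin(a)]);v=np.array([-u[1],u[0]])
    D=[]
    for n in('scene','side'):
        p,d,C=shoot(n);r=robot.cut_out(n,'pin')
        if not r: print('none',n);continue
        k=cv2.erode(r[0]['region'].astype(np.uint8),np.ones((3,3)))>0
        P,uv=cloud(C,d,k);g=p[uv[:,1],uv[:,0]].astype(int)
        J=np.c_[(P[:,:2]-e[:2])@np.c_[u,v],P[:,2]-e[2]]
        ok=(np.hypot(J[:,0],J[:,1])<45)&(g[:,0]-g[:,2]>25)&(J[:,2]>zoff[0])&(J[:,2]<zoff[1])
        J=J[ok]
        f=lambda x,J=J:(lambda w,dd:np.linalg.norm(w-np.outer(w@dd,dd),axis=1)-11)(J-[x[0],x[1],0],np.array([x[2],x[3],1])/np.sqrt(1+x[2]**2+x[3]**2))
        r1=least_squares(f,[2,0,0,0],loss='soft_l1');print(n,len(J),'z',J[:,2].min().round(),J[:,2].max().round(),'x0,y0 at TCP z, slopes deg',r1.x[:2].round(1),np.degrees(np.arctan(r1.x[2:])).round(1),'rms',np.sqrt(np.mean(r1.fun**2)).round(2))
        D.append((f,len(J)))
    r=least_squares(lambda x:np.r_[tuple(f(np.r_[x[:2]+(x[4:6] if i else 0),x[2:4]]) for i,(f,_) in enumerate(D))],[2,0,0,0,0,0],loss='soft_l1')
    print('both x0,y0',r.x[:2].round(1),'tilt deg',np.degrees(np.arctan(r.x[2:4])).round(1),'view offset',r.x[4:].round(1))
E
python3 - <<'E'
from pin import *
cyl()
E
```

```text
scene 100 z -17.0 39.0 x0,y0 at TCP z, slopes deg [-0.1 -2.1] [-2.2 -3.2] rms 0.94
side 135 z -18.0 40.0 x0,y0 at TCP z, slopes deg [-1.9 -0.4] [-1.4 -2.8] rms 1.41
both x0,y0 [-0.2 -2.2] tilt deg [-1.7 -2.8] view offset [-1.7  1.8]
```

Request:
carry_out --pt "0 0 0 0" --pt "-0.003 0 0.06 0" --pt "-0.003 0 0.12 0" --pt "-0.003 0 0.2 0" --pt "-0.003 0 0.2 0" --grip_force 15

```text
time: 18.35
ee_pos: [555.6, 208.7, 153.9]
tcp_rot: [-0.179, 3.13, 0.002]
ft_force: [0.5, 0.2, -1.3]
finger_gap: 21.8
finger_force: 15.0
```

Request:
carry_out --pt "0.06 0.007 0 0" --pt "0.12 0.014 0 0" --pt "0.18 0.02 0 0" --pt "0.238 0.027 0 0" --pt "0.238 0.027 0 0"

```text
time: 18.85
ee_pos: [626.2, 216.1, 149.0]
tcp_rot: [0.178, -3.136, 0.0]
ft_force: [-0.4, -0.0, -1.5]
finger_gap: 21.7
finger_force: 15.0
```

Request:
carry_out --pt "0 0 0 0" --pt "0 0 0 0"

```text
time: 19.05
ee_pos: [624.1, 216.2, 150.0]
tcp_rot: [0.179, -3.135, 0.0]
ft_force: [-0.5, -1.3, -0.2]
finger_gap: 21.4
finger_force: 15.0
```

```bash
python3 - <<'E'
from pin import *
where();cyl()
p,d,C=shoot('wrist','w6.png');np.savez('w6.npz',p=p,d=d,R=C[2],t=C[3])
e=np.array(robot.state()['ee_pos']);a=np.radians(6.5);u=np.array([np.cos(a),np.sin(a),0]);v=np.array([-u[1],u[0],0]);z=np.array([0,0,1])
print('col of y=0 at TCP, -30,-50,-70:',proj(C,[e,e-30*z,e-50*z,e-70*z]).round(1).tolist())
S=np.array([627.4,216.4,48]);print('hole pred',proj(C,[S+i*8*u+j*8*v for i,j in((-1,-1),(-1,1),(1,-1),(1,1))]).round(1).tolist())
c=cv2.resize(p[100:290,175:335,::-1],None,fx=4.2,fy=3.15*1,interpolation=3);
c=cv2.resize(p[110:300,170:340,::-1],None,fx=3,fy=3,interpolation=3);cv2.imwrite('pics/w6c.png',c)
E
```

```text
jig 21.7 0.17 z 150.0 yaw y 96.55
scene 99 z -18.0 36.0 x0,y0 at TCP z, slopes deg [-0.2 -1.8] [-2.  -1.9] rms 1.01
side 150 z -18.0 43.0 x0,y0 at TCP z, slopes deg [-1.3 -0.9] [-0.8 -5.2] rms 1.32
both x0,y0 [-0.2 -2. ] tilt deg [-1.2 -3.6] view offset [-1.   1.2]
col of y=0 at TCP, -30,-50,-70: [[255.4, 247.0], [255.4, 225.7], [255.4, 214.5], [255.5, 205.1]]
hole pred [[246.0, 186.4], [264.5, 186.4], [246.1, 203.9], [264.4, 203.9]]
```

View pics/w6c.png

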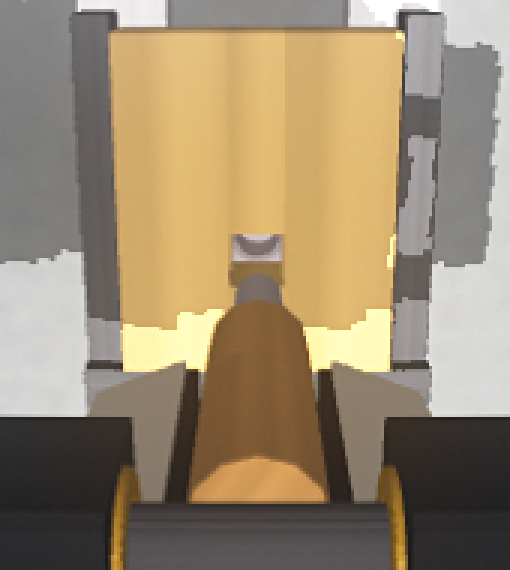

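The wrist view shows the pin upright, its shaft at column ~256, with the hole centred at column ~256. It sits about 2 mm short of the hole centre in x. I'll correct that and lower it through the blanks.

Request:
carry_out --pt "0.0066 0.0005 0 0" --pt "0.0066 0.0005 -0.04 0" --pt "0.0066 0.0005 -0.08 0" --pt "0.0066 0.0005 -0.12 0" --pt "0.0066 0.0005 -0.14 0" --grip_force 10

```text
time: 19.8
ee_pos: [626.1, 216.2, 106.1]
tcp_rot: [0.179, -3.133, 0.001]
ft_force: [0.2, 0.2, -1.2]
finger_gap: 21.3
finger_force: 10.0
```

Request:
carry_out --pt "0 0 -0.01 0" --pt "0 0 -0.02 0" --pt "0 0 -0.03 0" --pt "0 0 -0.03 0"

```text
time: 20.2
ee_pos: [627.1, 216.5, 99.5]
tcp_rot: [0.179, -3.136, -0.0]
ft_force: [0.3, 0.3, -1.0]
finger_gap: 21.9
finger_force: 10.0
```

Request:
carry_out --pt "-0.002 0 -0.01 0" --pt "-0.002 0 -0.02 0" --pt "-0.002 0 -0.03 0" --pt "-0.002 0 -0.03 0"

```text
time: 20.6
ee_pos: [626.2, 216.4, 90.0]
tcp_rot: [0.179, -3.136, 0.0]
ft_force: [0.3, -0.1, -1.4]
finger_gap: 22.1
finger_force: 10.0
```

Request:
carry_out --pt "0 0 -0.01 0" --pt "0 0 -0.02 0" --pt "0 0 -0.026 0" --pt "0 0 -0.026 0"

```text
time: 21.0
ee_pos: [626.7, 216.4, 83.2]
tcp_rot: [-0.179, 3.136, 0.0]
ft_force: [-0.3, 0.3, 1.4]
finger_gap: 21.5
finger_force: 10.0
```

Request:
carry_out --pt "0 0 -0.006 0" --pt "0 0 -0.012 0" --pt "0 0 -0.012 0"

```text
time: 21.3
ee_pos: [628.4, 216.7, 81.8]
tcp_rot: [-0.179, 3.131, 0.001]
ft_force: [0.3, -1.1, 11.3]
finger_gap: 21.4
finger_force: 10.0
```

There's firm contact at the expected depth. I'll let go, rise, and check.

Request:
carry_out --pt "0 0 0.01 0" --pt "0 0 0.01 0" --pt "0 0 0.01 0" --pt "0 0 0.01 0" --fingers 0.5

```text
time: 21.7
ee_pos: [626.3, 216.4, 81.6]
tcp_rot: [0.179, -3.136, 0.0]
ft_force: [-0.6, -0.2, 0.3]
finger_gap: 45.2
finger_force: 0.0
```

Request:
carry_out --pt "0 0 0.1 0" --pt "0 0 0.25 0" --pt "0 0 0.4 0" --pt "0 0 0.55 0" --pt "0 0 0.7 0"

```text
time: 22.2
ee_pos: [626.1, 216.4, 293.8]
tcp_rot: [0.179, -3.136, -0.0]
ft_force: [0.3, 0.5, 0.1]
finger_gap: 46.0
finger_force: 0.0
```

Request:
carry_out --pt "0 0 0 0" --pt "0 0 0 0"

```text
time: 22.4
ee_pos: [626.8, 216.5, 293.0]
tcp_rot: [-0.179, 3.134, 0.001]
ft_force: [-1.0, 0.0, 0.2]
finger_gap: 46.0
finger_force: 0.0
```

```bash
rm -f pics/s*_*.png; python3 - <<'E'
from pin import *
where()
p,d,C=shoot('wrist','w7.png');P,uv=cloud(C,d)
a=np.radians(6.5);u=np.array([np.cos(a),np.sin(a)]);v=np.array([-u[1],u[0]]);B=np.c_[u,v]
I=[]
for n in('wrist','scene','side'):
    if n!='wrist':p,d,C=shoot(n)
    P,uv=cloud(C,d);J=np.c_[(P[:,:2]-[602.6,213.6])@B,P[:,2]]
    near=np.hypot(J[:,0]-25,J[:,1])<25
    top=near&(J[:,2]>60)&(J[:,2]<140);mx=np.percentile(J[top,2],97);t=J[top&(J[:,2]>mx-3)]
    w=J[top&(J[:,2]<mx-5)]
    print(n,top.sum(),'top z',np.median(t[:,2]).round(1),'c',np.median(t[:,:2],axis=0).round(1),'n',len(t))
    f=lambda x,J=w:(lambda q,dd:np.linalg.norm(q-np.outer(q@dd,dd),axis=1)-11)(J-[x[0],x[1],85],np.array([x[2],x[3],1])/np.sqrt(1+x[2]**2+x[3]**2))
    if len(w)>30:
        r=least_squares(f,[25,0,0,0],loss='soft_l1');print('   axis',r.x[:2].round(1),'tilt',np.degrees(np.arctan(r.x[2:])).round(1),len(w))
    c=proj(C,[[627,216,80]])[0].astype(int);I.append(cv2.resize(p[c[1]-50:c[1]+50,c[0]-43:c[0]+43,::-1],(258,300),interpolation=3))
cv2.imwrite('pics/p3.png',np.hstack(I))
E
```

```text
jig 24.35 0.18 z 293.0 yaw y 96.54
wrist 486 top z 123.3 c [24.7 -0.4] n 299
   axis [25.3 -0. ] tilt [0. 0.] 175
scene 273 top z 122.4 c [27.3 -2. ] n 66
   axis [25.6 -1.5] tilt [-0.5 -0.2] 180
side 343 top z 123.9 c [22.1 -1.9] n 57
   axis [23.5  0.1] tilt [0.2 0.2] 276
```

View pics/p3.png

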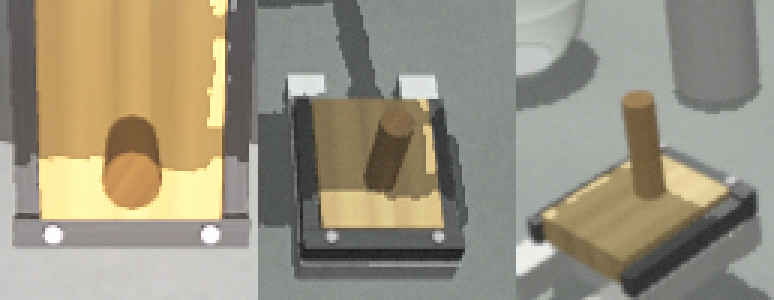

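The pin's top is at z = 123, exactly as it should be fully home. Tilt is about 0°, its handle rests on the top blank, and the stack is flush at the fence. I'm handing it in.

```bash
python3 -c "
from plant import robot
print(robot.close_job())"
```

```text
the job is handed in; nothing more can be done
None
```

The blanks are flush against the fence and the registering pin is upright, fully home in the socket and released; the awl and everything else was left in place, and the job was handed in at about 22.5 s of the 61 s allowed.

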